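# Put the clay cutters back on their outlines in the cutter tray

### The arm

A 7-joint arm with a two-finger parallel gripper is mounted at the origin on the work surface. World frame = base frame: x ahead of the robot, y to its left, z up, the work surface at z = 0. Lengths are in m, angles in rad, forces in N, time in s.
With the tool pointing down it reaches from about 0.4 to 0.85 m from the base axis. Payload 4.5 kg.
Tool frame: the origin (TCP) lies midway between the tips of the shut fingers; the grasp point (between the pads) lies 19 mm behind it (r.grip_point_offset is the distance from the TCP to the grasp point, in m); z points along the fingers, y is the line along which they close (so a half turn about z gives the same grasp; the last joint's range is limited). The gripper opens to 88 mm and grips with 3 to 60 N. Pads are 18 mm wide; open, the fingers measure 123 mm over their backs; the gripper's body (75 mm by 187 mm) begins 45 mm behind the grasp point.
Start: joints at [-1.22, 0.689, -0.195, 1.565, 0.157, 0.902, -0.215], TCP at [0.195, 0.594, 0.239] pointing down, gripper open.
Joint ranges: [-3.01, 3.01], [-0.46, 2.08], [-1.47, 1.51], [0.13, 2.56], [-1, 4.14], [0.04, 2.09], [-2.66, 2.66]. Speed limits (rad/s): [2.57, 2.57, 3.14, 3.14, 3.14, 3.14, 3.14].

### API

Orientations are given as a unit quaternion [x, y, z, w].
In Python, from plant import r, optics gives the robot as it stands.
- The arm moves only by the shell command python3 -m pendant 'ROWS' [OPENING] [FORCE]. ROWS is JSON, a list of rows, each a list of 6 numbers: the shift along the tool's x, y, z as a fraction of full scale, then the turn, a rotation vector about the tool's x, y, z as a fraction of full scale. A call has 1 to 5 rows; each row shifts and turns the commanded pose from where the row before left it, along the tool's axes as they then stand; what a row does not reach is not made up. Full scale, the value 1, is 0.025 m for a shift and pi rad for a turn. A row lasts 1/12 s, in which the tool goes at most 41.7 mm and 7.16 degrees, less where a joint would pass 70% of its speed; a pose out of reach is approached as far as the arm can. A call with a number of a shift or a turn outside -1 to 1 is refused whole. A call with a gripper value outside its range is refused whole. OPENING is the opening, from -1 (shut) to 1 (fully open), set as the call begins (- or left out, the last holds). The fingers move at their own pace and stop on an object; FORCE is the grip in N (left out, the last holds). Time passes only in rows, so rows that do not move let the fingers close. It gives the time, the measured TCP pose, the force, the opening and the grip force at its end, in the units of the state.
- r.get_state(): the state, without advancing time (a new reading comes with each control period).
- optics.snapshot(name): name is "scene" or "top" or "wrist"; returns (picture, depth): 420x560x3 uint8, blue, green, red; 420x560 float32, m along the optical axis (not along the pixel's ray), 0 where there is no reading.
- optics.calibration(name): a dict with "vfov" (degrees; the focal length in pixels is half the picture's height over the tangent of half this angle, whatever the lens; pixels are square), "cx", "cy" (the principal point, pixels), "cam_to_world" (4x4, takes a point from camera to world coordinates); the wrist camera has in their place "tool_from_camera" (4x4, takes a point from camera to tool coordinates, whose origin is the TCP and whose axes are the flange's). Camera axes: x right, y up, looking along -z (the intrinsics and any distortion apply to the point x, -y, -z); pixel columns grow to the right and rows downward; lengths in m; the calibration is good to about 2 mm. A picture is of the moment at which its call begins: read the wrist's pose just before it. calibration takes no time and is no camera call.
- r.finish_job(): hands the job in; it is judged then, once.
The state is a dict: "clock": time; "q": joint angles; "qd": joint speeds; "joint_torque": joint torques, N m; "tool_pos": TCP position; "eef_rot": TCP orientation; "contact_force": force on the tool from outside, world axes, zero at the start; "moment": the same for the moment, N m; "opening": opening from 0.0 (shut) to 1.0 (fully open); "finger_force": force on a finger pad.
Only numpy, scipy, OpenCV 4.12 (cv2) and the standard library are available. Lean on these libraries where they do the work, as an engineer would, in place of code of your own. Each camera call takes 0.05 s, during which the arm holds its last target. There are 200 camera calls.

### The job

Tidy up the steel clay cutters: stand each of the four full-size ones (round, square, oblong and four-lobed) upright in the wooden tray, centred on the painted outline of its own shape and size and turned to match it. The small round and the small square cutter have no outline there, so leave them standing where they are on the table.

Things in the scene. Friction and masses are not known exactly. Their poses are not given: they have to be found in the camera images.
- cutter_round: Steel clay cutter: an upright band 40 mm high, open above and below, wall 2.5 mm, top edge folded 6 mm inwards, outside smooth and vertical, about 55 g. From above: plain round, 60 mm outside diameter. Stands on the table. Origin: centre of its underside, z up.
- cutter_square: Steel clay cutter: an upright band 40 mm high, open above and below, wall 2.5 mm, top edge folded 6 mm inwards, outside smooth and vertical, about 55 g. From above: square, 52 x 52 mm outside; x and y axes square to its sides. Stands on the table. Origin: centre of its underside, z up.
- cutter_oblong: Steel clay cutter: an upright band 40 mm high, open above and below, wall 2.5 mm, top edge folded 6 mm inwards, outside smooth and vertical, about 55 g. From above: oblong with straight long sides and half-round ends, 74 mm long (its x axis) and 42 mm wide (its y axis). Stands on the table. Origin: centre of its underside, z up.
- cutter_quatrefoil: Steel clay cutter: an upright band 40 mm high, open above and below, wall 2.5 mm, top edge folded 6 mm inwards, outside smooth and vertical, about 55 g. From above: four-lobed (quatrefoil), 60 mm over facing lobes along its x and along its y axis; lobes of 15 mm radius, notches between them at 45 degrees. Stands on the table. Origin: centre of its underside, z up.
- small_round: Look-alike: the same kind of steel cutter, 40 mm high, plain round, only 40 mm in diameter. There is no outline of its size in the tray; it stays where it stands. Origin: centre of its underside.
- small_square: Look-alike: the same kind of steel cutter, 40 mm high, square, only 34 x 34 mm. There is no outline of its size in the tray; it stays where it stands. Origin: centre of its underside.
- outline_round: Cork panel, 98 x 98 x 4 mm: floor of one cell of the fixed wooden tray, 220 mm square (2 x 2 cells 105 mm apart; rim 22, dividers 18 mm above the table), painted black with the shadow of its cutter: a disc of 66 mm diameter. Origin: centre of its underside, 6 mm above the table; a cutter stands on it, 4 mm higher.
- outline_square: Cork panel, 98 x 98 x 4 mm: floor of one cell of the fixed wooden tray, 220 mm square (2 x 2 cells 105 mm apart; rim 22, dividers 18 mm above the table), painted black with the shadow of its cutter: a square of 58 mm, sides along the tray walls, its x and y. Origin: centre of its underside, 6 mm above the table; a cutter stands on it, 4 mm higher.
- outline_oblong: Cork panel, 98 x 98 x 4 mm: floor of one cell of the fixed wooden tray, 220 mm square (2 x 2 cells 105 mm apart; rim 22, dividers 18 mm above the table), painted black with the shadow of its cutter: an oblong with half-round ends, 80 mm along the panel's x and 48 mm along its y. Origin: centre of its underside, 6 mm above the table; a cutter stands on it, 4 mm higher.
- outline_quatrefoil: Cork panel, 98 x 98 x 4 mm: floor of one cell of the fixed wooden tray, 220 mm square (2 x 2 cells 105 mm apart; rim 22, dividers 18 mm above the table), painted black with the shadow of its cutter: four lobes along the panel's x and y, 66 mm over facing lobes. Origin: centre of its underside, 6 mm above the table; a cutter stands on it, 4 mm higher.
There are look-alikes about, which are no part of the job. Leave any orange or yellow look-alike of the cutter_oblong alone. What is shaped like the cutter_quatrefoil but green is not meant.

How it is judged:
At the end, for the whole second after the job is handed in: Each full-size cutter stands upright and at rest on the cork panel with its own outline: centre within 12 mm, turned to it within 0.26 rad (round: any; square, four-lobed: any quarter turn; oblong: either way round). The small cutters stand upright within 20 mm of their start (horizontal distance between cutter_round and outline_round below 0.012 m and z of cutter_round in the frame of outline_round between 0 and 0.008 m and angle between each of cutter_round, cutter_square, cutter_oblong, cutter_quatrefoil, small_round, small_square's own z axis and vertical below 0.1 rad and linear speed of each of cutter_round, cutter_square, cutter_oblong, cutter_quatrefoil below 0.02 m/s and horizontal distance between cutter_square and outline_square below 0.012 m and z of cutter_square in the frame of outline_square between 0 and 0.008 m and (angle between the x axis of cutter_square and the x axis of outline_square, either way round below 0.26 rad or angle between the x axis of cutter_square and the y axis of outline_square, either way round below 0.26 rad) and horizontal distance between cutter_oblong and outline_oblong below 0.012 m and z of cutter_oblong in the frame of outline_oblong between 0 and 0.008 m and angle between the x axis of cutter_oblong and the x axis of outline_oblong, either way round below 0.26 rad and horizontal distance between cutter_quatrefoil and outline_quatrefoil below 0.012 m and z of cutter_quatrefoil in the frame of outline_quatrefoil between 0 and 0.008 m and (angle between the x axis of cutter_quatrefoil and the x axis of outline_quatrefoil, either way round below 0.26 rad or angle between the x axis of cutter_quatrefoil and the y axis of outline_quatrefoil, either way round below 0.26 rad) and distance of each of small_round, small_square from where it was at the start of the episode below 0.02 m); the robot touches nothing.
It fails at once if the small round or the small square cutter is moved more than 30 mm from its place (distance of any of small_round, small_square from where it was at the start of the episode above 0.03 m).
It also fails if it takes over 102 s, if anything falls off the work surface, if the arm or the gripper's body presses on something with over 40 N, if the wrist force passes 120 N, or if a joint passes its speed limit or range.

## Working session

There is one attempt and no reset: what is moved stays moved. The work goes in short steps, Python scripts to look and compute and a shell command to move; the robot and the scene stay as the last step left them, time stands still between calls to the robot, and variables do not carry over. Pictures are saved under pics/ and viewed, at most 14 in all, crops included, and the job is handed in when it is done.

```bash
ls; mkdir -p pics; python3 - <<'E'
from plant import r, optics
import cv2,numpy as np
np.set_printoptions(precision=4,suppress=True)
print(r.get_state())
for n in("top","scene","wrist"):
    print(n,optics.calibration(n))
for n in("top","scene"):
    p,d=optics.snapshot(n); cv2.imwrite(f"pics/{n}0.png",p); np.save(f"pics/{n}0.npy",d)
E
```

```text
pics
{'clock': 0.0, 'q': array([-1.2202,  0.69  , -0.1945,  1.5663,  0.1573,  0.9025, -0.2151]), 'qd': array([-0.0008, -0.0023,  0.0005,  0.0016,  0.0002,  0.0009,  0.0012]), 'joint_torque': array([  0.0006, -52.7554,  -1.2669, -15.3428,  -0.0527,   0.0067,
         0.0002]), 'tool_pos': array([0.1946, 0.5933, 0.2379]), 'eef_rot': array([ 0.1577,  0.9875, -0.0009, -0.0001]), 'contact_force': array([ 0.1747, -0.9733,  0.7933]), 'moment': array([0.0021, 0.019 , 0.0164]), 'finger_force': 0.0, 'opening': 0.997151022009363}
top {'vfov': 51.134635653627775, 'cx': 275.29455977378547, 'cy': 209.6052672154439, 'cam_to_world': array([[-0.0289,  0.9879, -0.1523,  0.3763],
       [-0.9991, -0.024 ,  0.0342, -0.0153],
       [ 0.0302,  0.1532,  0.9877,  1.0169],
       [ 0.    ,  0.    ,  0.    ,  1.    ]])}
scene {'vfov': 45.33825813000229, 'cx': 278.2616942465634, 'cy': 207.6232834705712, 'cam_to_world': array([[ 0.0405, -0.7375,  0.6741,  1.2602],
       [ 0.9991,  0.0246, -0.0332, -0.0677],
       [ 0.0079,  0.6748,  0.7379,  0.791 ],
       [ 0.    ,  0.    ,  0.    ,  1.    ]])}
wrist {'vfov': 70.13300854242905, 'cx': 276.26176222804247, 'cy': 208.46592903155266, 'tool_from_camera': array([[-0.0007,  0.9642,  0.2653,  0.068 ],
       [ 1.    ,  0.0006,  0.0002,  0.001 ],
       [ 0.0001,  0.2653, -0.9642, -0.1452],
       [ 0.    ,  0.    ,  0.    ,  1.    ]])}
```

View pics/top0.png

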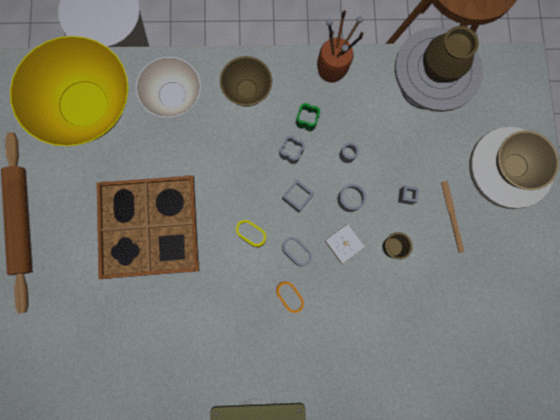

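View pics/scene0.png

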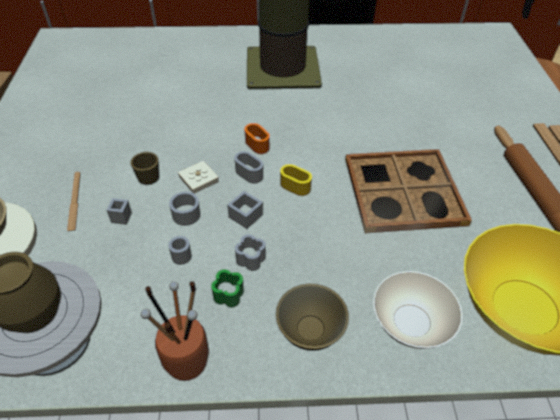

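The top view shows the tray on the left at (148,227), with oblong (124,205), round (170,202), quatrefoil (125,251) and square (172,248) outlines. Steel cutters: quatrefoil (291,150), square (297,195), round (351,197), oblong (296,251), small round (348,152), small square (408,195). The decoys are green, yellow and orange.

```bash
cat > h.py <<'E'
from plant import r, optics
import cv2, numpy as np
np.set_printoptions(precision=4,suppress=True)
def cam(name):
    c=optics.calibration(name); f=210/np.tan(np.radians(c["vfov"])/2)
    if name=="wrist":
        from scipy.spatial.transform import Rotation as R
        s=r.get_state(); T=np.eye(4); T[:3,:3]=R.from_quat(s["eef_rot"]).as_matrix(); T[:3,3]=s["tool_pos"]
        M=T@c["tool_from_camera"]
    else: M=c["cam_to_world"]
    return f,c["cx"],c["cy"],M
def ray(C,uv,z):
    f,cx,cy,M=C; uv=np.asarray(uv,float).reshape(-1,2)
    d=np.c_[(uv[:,0]-cx)/f,-(uv[:,1]-cy)/f,-np.ones(len(uv))]@M[:3,:3].T
    return M[:3,3]+d*((z-M[2,3])/d[:,2])[:,None]
def cloud(C,D):
    f,cx,cy,M=C; v,u=np.indices(D.shape)
    p=np.stack([(u-cx)/f*D,-(v-cy)/f*D,-D],-1)
    P=p@M[:3,:3].T+M[:3,3]; P[D==0]=np.nan; return P
E
python3 - <<'E'
from h import *
C=cam("top"); D=np.load("pics/top0.npy"); P=cloud(C,D); I=cv2.imread("pics/top0.png")
z=P[...,2]; print("table z",np.nanmedian(z[300:400,350:500]),np.nanmedian(z[300:400,50:200]),"noise",np.nanstd(z[300:400,350:500]),"nodata",(D==0).mean())
roi=np.zeros(z.shape,bool); roi[90:320,215:440]=1
m=((z>.015)&(z<.06)&roi).astype(np.uint8)
n,l,s,_=cv2.connectedComponentsWithStats(m)
for i in range(1,n):
    if s[i,4]<40: continue
    c=max(cv2.findContours((l==i).astype(np.uint8),0,2)[0],key=cv2.contourArea)
    w=ray(C,c[:,0],.04)[:,:2].astype(np.float32)
    print(s[i],"z90",np.nanpercentile(z[l==i],90),"rect",cv2.minAreaRect(w*1000), "col",I[l==i].mean(0))
k=np.zeros(z.shape,bool);k[182:272,103:194]=1
b=((I.max(2)<45)&k).astype(np.uint8); n,l,s,_=cv2.connectedComponentsWithStats(b)
for i in range(1,n):
    if s[i,4]<150: continue
    c=max(cv2.findContours((l==i).astype(np.uint8),0,2)[0],key=cv2.contourArea)
    w=ray(C,c[:,0],.01)[:,:2].astype(np.float32); M=cv2.moments(w*1000)
    print("outline",s[i],cv2.minAreaRect(w*1000),M["m10"]/M["m00"],M["m01"]/M["m00"],"z",np.nanmedian(z[l==i]))
cv2.imwrite("pics/crop.png",cv2.resize(I[95:320,215:440],(600,600),interpolation=cv2.INTER_CUBIC))
E
```

```text
table z -0.0008682083060009838 -0.0005626312552593493 noise 0.0018417164960638991 nodata 0.003928571428571429
[222  90  49  17 377] z90 0.054808398260579684 rect ((792.872314453125, 11.60757064819336), (112.50301361083984, 39.45284652709961), 89.11311340332031) col [45.3926 64.0504 73.2732]
[296 103  25  27 291] z90 0.04114701985739866 rect ((747.5845336914062, -131.62725830078125), (50.178184509277344, 59.76240921020508), 70.32373046875) col [48.866  91.4158 36.2096]
[279 135  26  28 263] z90 0.04102872638708725 rect ((668.9383544921875, -91.25778198242188), (51.82099151611328, 55.46527862548828), 61.442604064941406) col [105.3384  96.7643  93.8213]
[340 142  19  19 187] z90 0.04165051637624735 rect ((659.2859497070312, -225.31166076660156), (39.29417419433594, 46.051265716552734), 43.75179672241211) col [103.9626  95.369   92.4652]
[282 179  33  33 266] z90 0.04153060998335956 rect ((559.3403930664062, -101.27597045898438), (52.43548583984375, 55.736446380615234), 48.61686325073242) col [117.6992 107.6617 103.8947]
[338 184  28  27 272] z90 0.0412926561814105 rect ((551.31811523437
[... 1277 characters left out ...]
2304688), (58.41484069824219, 59.91116714477539), 44.972694396972656) 555.4416801638777 194.30387624245097 z 0.010039550016795684
outline [114 190  20  32 545] ((549.7677001953125, 298.9615173339844), (73.0860595703125, 43.359619140625), 1.1598154306411743) 549.6978491619592 299.1113339921546 z 0.010181430764985233
outline [160 236  24  24 494] ((450.3716735839844, 188.5022430419922), (52.62577438354492, 51.995704650878906), 0.6298574209213257) 450.62312121273385 188.84985773195768 z 0.010007578977626386
outline [112 238  27  27 483] ((445.4855041503906, 293.59844970703125), (52.22837829589844, 51.52582931518555), 48.72759246826172) 445.0912753489221 293.43703594781573 z 0.010070483168792332
```

View pics/crop.png

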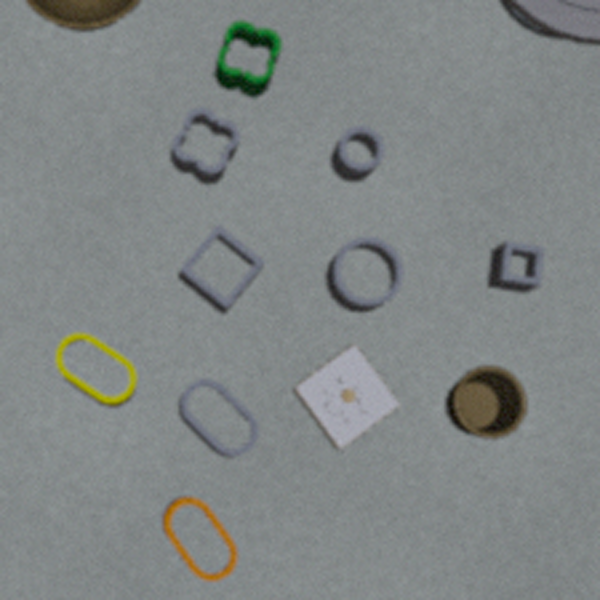

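The crop is clear: four grey full-size cutters, with the square and oblong turned about 45° and the quatrefoil's angle still to be measured. Next I refine the poses from the rim points.

```bash
cat >> h.py <<'E'
def rims(P,boxes,zt=.034,zm=.05):
    out={}
    for k,(x,y) in boxes.items():
        d=np.hypot(P[...,0]-x,P[...,1]-y)
        m=((P[...,2]>zt)&(P[...,2]<zm)&(d<.05))
        w=P[m][:,:2]; h=cv2.convexHull((w*1000).astype(np.float32))
        (rc,rs,ra)=cv2.minAreaRect(h); M=cv2.moments(h)
        c=np.array([M["m10"],M["m01"]])/M["m00"]
        v=w*1000-c; a=np.arctan2(v[:,1],v[:,0]); rad=np.hypot(v[:,0],v[:,1])
        F=(rad**2*np.exp(4j*a)).mean()/(rad**2).mean()
        out[k]=c; print(k,len(w),"hullc",c,"rect",np.round(rc,1),np.round(rs,1),round(ra,1),"4fold ang",round(np.degrees(np.angle(F))/4,1),abs(F).round(3))
    return out
E
python3 - <<'E'
from h import *
B=dict(quat=(.669,-.091),square=(.559,-.101),round=(.551,-.224),oblong=(.432,-.094),sround=(.659,-.225),ssq=(.555,-.356))
for n in ("top","scene"):
    C=cam(n); D=np.load(f"pics/{n}0.npy"); print(n); rims(cloud(C,D),B)
E
```

```text
top
quat 192 hullc [671.872  -92.0586] rect [672.2 -92. ] [50.8 50.5] 59.0 4fold ang 15.9 0.213
square 224 hullc [ 560.7411 -102.2552] rect [ 560.9 -102.1] [51.9 52.5] 49.0 4fold ang 3.9 0.295
round 214 hullc [ 553.3537 -226.4512] rect [ 553.3 -226.1] [57.7 58.8] 43.2 4fold ang -43.7 0.011
oblong 224 hullc [432.8373 -94.8439] rect [432.8 -94.9] [72.2 41.7] 43.4 4fold ang -42.4 0.022
sround 132 hullc [ 662.1133 -226.6384] rect [ 662.2 -226. ] [37.8 39.1] 85.5 4fold ang 42.4 0.042
ssq 146 hullc [ 557.5242 -360.4206] rect [ 557.4 -360.8] [34.9 34.9] 82.3 4fold ang 33.9 0.239
scene
quat 310 hullc [670.963 -91.156] rect [670.8 -91.1] [51.7 54.1] 60.4 4fold ang 14.7 0.178
square 310 hullc [ 560.689  -101.2832] rect [ 560.3 -101. ] [55.7 55.2] 47.4 4fold ang 3.8 0.29
round 276 hullc [ 552.9001 -225.9924] rect [ 551.9 -226.4] [63.1 59.1] 3.3 4fold ang -30.5 0.034
oblong 243 hullc [431.9049 -93.8168] rect [432.3 -93.8] [75.4 44.4] 43.6 4fold ang 25.3 0.126
sround 206 hullc [ 661.7131 -225.8386] rect [ 661.5 -225.7] [40.6 38.1] 3.7 4fold ang -38.7 0.047
ssq 201 hullc [ 556.5538 -359.6928] rect [ 556.6 -359.3] [36.4 37.8] 78.4 4fold ang 32.9 0.284
```

```bash
cat > plan.py <<'E'
import sys
from h import *
from scipy.spatial.transform import Rotation as R
# plan.py x y z closing_deg : turn first, then shift in the turned tool axes
x,y,z,th=map(float,sys.argv[1:5]); s=r.get_state(); p=s["tool_pos"]; Q=R.from_quat(s["eef_rot"]).as_matrix()
cur=np.degrees(np.arctan2(Q[1,1],Q[0,1])); dt=(th-cur+90)%180-90
a=np.radians(cur+dt); d=np.array([x,y,z])-p
sh=np.array([-np.sin(a)*d[0]+np.cos(a)*d[1],np.cos(a)*d[0]+np.sin(a)*d[1],-d[2]])/.025
t=-dt/180; n=np.abs(sh).max()
print("t",round(s["clock"],2),"pos",p,"th",round(cur,1),"tilt",np.round(Q[:2,2],3),"open",round(s["opening"],3),"F",round(s["finger_force"],1),"\nturn total",round(t,4),"min rows",int(np.ceil(abs(t)/.0397)),"| shift total",sh.round(3),"min rows",int(np.ceil(n)))
E
python3 plan.py .45 .25 .2 133.4; python3 plan.py .4325 -.0945 .1 133.4
```

```text
t 0.1 pos [0.1946 0.5934 0.238 ] th 71.9 tilt [-0.    -0.002] open 1.005 F 0.0 
turn total -0.3419 min rows 9 | shift total [  2.013 -16.999   1.52 ] min rows 17
t 0.1 pos [0.1946 0.5934 0.238 ] th 71.9 tilt [-0.    -0.002] open 1.005 F 0.0 
turn total -0.3419 min rows 9 | shift total [ 11.99 -26.53   5.52] min rows 27
```

```bash
python3 -m pendant '[[0,0,0,0,0,-0.038],[0,0,0,0,0,-0.038],[0,0,0,0,0,-0.038],[0,0,0,0,0,-0.038],[0,0,0,0,0,-0.038]]' 1 
python3 -m pendant '[[0,0,0,0,0,-0.038],[0,0,0,0,0,-0.038],[0,0,0,0,0,-0.038],[0,0,0,0,0,-0.038]]' 
python3 -m pendant '[[0.1,-0.95,0,0,0,0],[0.1,-0.95,0,0,0,0],[0.1,-0.95,0,0,0,0],[0.1,-0.95,0,0,0,0],[0.1,-0.95,0,0,0,0]]'
python3 plan.py .45 .25 .2 133.4
```

```text
clock: 0.52
tool_pos: [0.1947, 0.5935, 0.2383]
eef_rot: [-0.143, 0.99, -0.0, -0.0]
contact_force: [0.3, 0.3, -0.3]
opening: 0.997
finger_force: 0.0
clock: 0.85
tool_pos: [0.1947, 0.5935, 0.2383]
eef_rot: [-0.373, 0.928, -0.0, -0.0]
contact_force: [0.1, 0.4, -0.7]
opening: 1.0
finger_force: 0.0
clock: 1.27
tool_pos: [0.2678, 0.4977, 0.2383]
eef_rot: [-0.37, 0.929, -0.0, -0.0]
contact_force: [-0.0, -0.3, 0.5]
opening: 1.004
finger_force: 0.0
t 1.27 pos [0.2678 0.4977 0.2383] th 133.4 tilt [-0.    -0.001] open 1.004 F 0.0 
turn total 0.0001 min rows 1 | shift total [  1.513 -12.208   1.533] min rows 13
```

```bash
python3 -m pendant '[[0.1,-0.95,0.1,0,0,0],[0.1,-0.95,0.1,0,0,0],[0.1,-0.95,0.1,0,0,0],[0.1,-0.95,0.1,0,0,0],[0.1,-0.95,0.1,0,0,0]]' >/dev/null
python3 -m pendant '[[0.1,-0.95,0.1,0,0,0],[0.1,-0.95,0.1,0,0,0],[0.1,-0.95,0.1,0,0,0],[0.1,-0.95,0.1,0,0,0],[0.1,-0.95,0.1,0,0,0]]' >/dev/null
python3 -m pendant '[[1,-0.9,0.2,0,0,0],[1,-0.9,0.2,0,0,0],[1,-0.9,0.2,0,0,0],[1,-0.9,0.2,0,0,0],[1,-0.9,0.2,0,0,0]]' | tail -6
python3 plan.py .4325 -.0945 .1 133.4
```

```text
clock: 2.52
tool_pos: [0.3983, 0.1401, 0.1884]
eef_rot: [-0.37, 0.929, 0.0, -0.0]
contact_force: [1.2, 0.0, 0.1]
opening: 1.0
finger_force: 0.0
t 2.52 pos [0.3983 0.1401 0.1884] th 133.4 tilt [-0. -0.] open 1.0 F 0.0 
turn total 0.0001 min rows 1 | shift total [ 5.455 -7.758  3.537] min rows 8
```

```bash
python3 -m pendant '[[0.6,-0.9,0.2,0,0,0],[0.6,-0.9,0.2,0,0,0],[0.6,-0.9,0.2,0,0,0],[0.6,-0.9,0.2,0,0,0],[0.6,-0.9,0.2,0,0,0]]' >/dev/null
python3 -m pendant '[[0.6,-0.82,0.3,0,0,0],[0.6,-0.82,0.3,0,0,0],[0.6,-0.82,0.4,0,0,0],[0.65,-0.8,0.5,0,0,0],[0,0,0,0,0,0]]' >/dev/null
python3 plan.py .4325 -.0945 .016 133.4
python3 - <<'E'
from h import *
C=cam("wrist"); I,D=optics.snapshot("wrist"); P=cloud(C,D)
rims(P,dict(oblong=(.4325,-.0945)),zt=.03); cv2.imwrite("pics/w1.png",I)
E
```

```text
t 3.35 pos [ 0.4316 -0.0987  0.1242] th 132.9 tilt [-0.004 -0.004] open 1.008 F 0.0 
turn total -0.0026 min rows 1 | shift total [-0.14   0.097  4.328] min rows 5
oblong 1713 hullc [432.4485 -94.9333] rect [432.5 -95.1] [73.8 41.6] 44.1 4fold ang -45.0 0.067
```

View pics/w1.png

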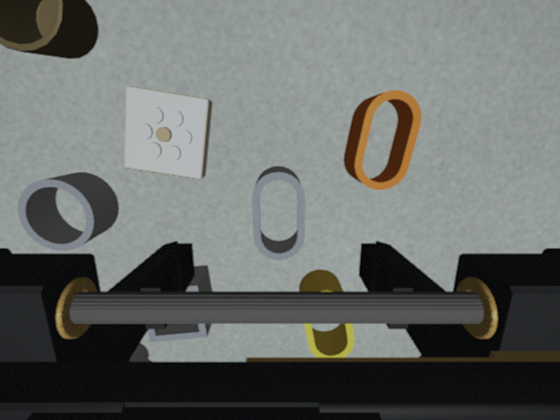

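The wrist view shows the grey oblong at (278,213), midway between the fingers and aligned with them. Its measured pose agrees with the top view to within 1 mm.

```bash
python3 -m pendant '[[-0.14,0.1,0.8,0,0,0],[0,0,0.9,0,0,0],[0,0,0.9,0,0,0],[0,0,0.9,0,0,0],[0,0,0.8,0,0,0]]' 1 20 >/dev/null
python3 -m pendant '[[0,0,0,0,0,0],[0,0,0,0,0,0]]'; python3 plan.py .4325 -.0945 .016 133.4
```

```text
clock: 3.98
tool_pos: [0.4346, -0.088, 0.0324]
eef_rot: [-0.371, 0.929, 0.0, -0.001]
contact_force: [-0.3, -0.1, -0.3]
opening: 1.004
finger_force: 0.0
t 3.98 pos [ 0.4346 -0.088   0.0324] th 133.6 tilt [-0.002 -0.   ] open 1.004 F 0.0 
turn total 0.0009 min rows 1 | shift total [ 0.241 -0.131  0.657] min rows 1
```

```bash
python3 -m pendant '[[0.24,-0.13,0.65,0,0,0],[0,0,0,0,0,0],[0,0,0,0,0,0]]' >/dev/null; python3 plan.py .4325 -.0945 .016 133.4
python3 -m pendant '[[0,0,0,0,0,0],[0,0,0,0,0,0],[0,0,0,0,0,0],[0,0,0,0,0,0],[0,0,0,0,0,0]]' -1 20
```

```text
t 4.23 pos [ 0.4312 -0.0918  0.0263] th 133.4 tilt [-0.01 -0.  ] open 1.0 F 0.0 
turn total 0.0002 min rows 1 | shift total [ 0.036 -0.112  0.413] min rows 1
clock: 4.65
tool_pos: [0.431, -0.0921, 0.0257]
eef_rot: [-0.37, 0.929, 0.001, -0.005]
contact_force: [-0.5, 0.0, -0.1]
opening: 0.65
finger_force: 0.0
```

```bash
python3 -c "
from h import *
print(r.get_state()['q'],r.get_state()['qd'])"; python3 -m pendant '[[0,0,0,0,0,0],[0,0,0,0,0,0],[0,0,0,0,0,0],[0,0,0,0,0,0]]'; python3 plan.py .4325 -.0945 .016 133.4
```

```text
[ 0.17    0.8989 -0.107   2.2381  1.3681  0.0884  1.0643] [-0.0004  0.002  -0.0007  0.0005  0.0073 -0.     -0.0047]
clock: 4.98
tool_pos: [0.431, -0.0922, 0.0256]
eef_rot: [-0.37, 0.929, 0.001, -0.005]
contact_force: [0.5, 0.1, 0.7]
opening: 0.476
finger_force: 20.0
t 4.98 pos [ 0.431  -0.0922  0.0256] th 133.5 tilt [-0.011 -0.002] open 0.476 F 20.0 
turn total 0.0003 min rows 1 | shift total [ 0.019 -0.107  0.385] min rows 1
```

Joint 6 sits near its lower limit this close in, so the grip is a little high: TCP at z 25.6 mm, with 42 mm opening as expected. I lift and check.

```bash
python3 -m pendant '[[0,0,-0.4,0,0,0],[0,0,-0.8,0,0,0],[0,0,-0.9,0,0,0],[0,0,-0.9,0,0,0],[0,0,-0.5,0,0,0]]' - 30
python3 plan.py .5497 .2991 .11 93.1
```

```text
clock: 5.4
tool_pos: [0.4319, -0.0921, 0.1148]
eef_rot: [-0.37, 0.929, 0.001, -0.005]
contact_force: [1.4, 0.1, -0.2]
opening: 0.476
finger_force: 30.0
t 5.4 pos [ 0.4319 -0.0921  0.1148] th 133.4 tilt [-0.01  -0.001] open 0.476 F 30.0 
turn total 0.224 min rows 6 | shift total [-5.551 15.369  0.194] min rows 16
```

```bash
python3 -m pendant '[[0,0,0,0,0,0.038],[0,0,0,0,0,0.038],[0,0,0,0,0,0.037],[0,0,0,0,0,0.037],[0,0,0,0,0,0.037]]' >/dev/null
python3 -m pendant '[[0,0,0,0,0,0.037],[-0.33,0.9,0,0,0,0],[-0.33,0.95,0,0,0,0],[-0.33,0.95,0,0,0,0],[-0.33,0.95,0,0,0,0]]' >/dev/null
python3 -m pendant '[[-0.33,0.95,0,0,0,0],[-0.33,0.95,0,0,0,0],[-0.33,0.95,0,0,0,0],[-0.33,0.95,0,0,0,0],[-0.33,0.95,0,0,0,0]]' >/dev/null
python3 -m pendant '[[-0.33,0.95,0,0,0,0],[-0.33,0.95,0,0,0,0],[-0.33,0.95,0,0,0,0],[-0.33,0.95,0,0,0,0],[-0.33,0.95,0,0,0,0]]'
python3 plan.py .5497 .2991 .06 93.1
```

```text
clock: 7.07
tool_pos: [0.5288, 0.2459, 0.1111]
eef_rot: [-0.027, 1.0, -0.001, -0.006]
contact_force: [-0.4, -0.1, -0.6]
opening: 0.475
finger_force: 30.0
t 7.07 pos [0.5288 0.2459 0.1111] th 93.1 tilt [-0.012 -0.002] open 0.475 F 30.0 
turn total 0.0002 min rows 1 | shift total [-0.951  2.079  2.044] min rows 3
```

```bash
python3 -m pendant '[[-0.32,0.69,0.5,0,-0.0038,0],[-0.32,0.69,0.5,0,0,0],[-0.31,0.7,0.5,0,0,0],[0,0,0.5,0,0,0],[0,0,0,0,0,0]]'>/dev/null
python3 -m pendant '[[0,0,0,0,0,0],[0,0,0,0,0,0]]'
python3 plan.py .5497 .2991 .037 93.1
python3 - <<'E'
from h import *
C=cam("wrist"); I,D=optics.snapshot("wrist"); cv2.imwrite("pics/w2.png",I)
E
```

```text
clock: 7.65
tool_pos: [0.5497, 0.2962, 0.0614]
eef_rot: [-0.027, 1.0, -0.001, 0.0]
contact_force: [-0.6, 0.2, -0.2]
opening: 0.474
finger_force: 30.0
t 7.65 pos [0.5497 0.2962 0.0614] th 93.1 tilt [ 0.    -0.003] open 0.474 F 30.0 
turn total -0.0002 min rows 1 | shift total [-0.006  0.114  0.978] min rows 1
```

View pics/w2.png

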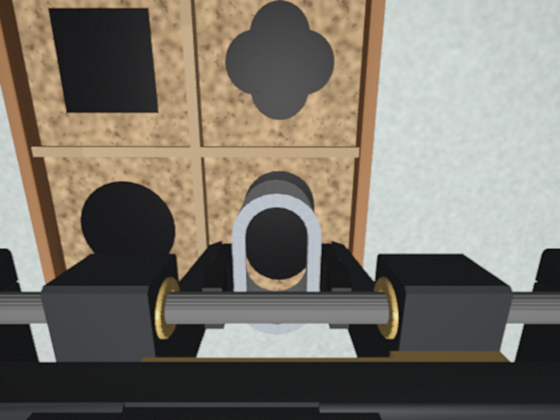

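The oblong is held upright over its black outline, which shows below and inside it around (277,240). I lower it and release.

```bash
python3 -m pendant '[[0,0.11,0.5,0,0,0],[0,0,0.48,0,0,0],[0,0,0.02,0,0,0],[0,0,0,0,0,0]]'; python3 plan.py .5497 .2991 .036 93.1
```

```text
clock: 8.03
tool_pos: [0.5494, 0.3007, 0.0353]
eef_rot: [-0.027, 1.0, -0.001, 0.0]
contact_force: [-0.2, -0.7, -0.9]
opening: 0.473
finger_force: 30.0
t 8.03 pos [0.5494 0.3007 0.0353] th 93.1 tilt [ 0.    -0.002] open 0.473 F 30.0 
turn total 0.0002 min rows 1 | shift total [-0.008 -0.063 -0.027] min rows 1
```

Release, rise, and head for the square (closing at 49°).

```bash
python3 -m pendant '[[0,0,0,0,0,0],[0,0,0,0,0,0],[0,0,0,0,0,0],[0,0,0,0,0,0]]' 0.6
python3 -m pendant '[[0,0,-0.3,0,0,0],[0,0,-0.8,0,0,0],[0,0,-0.9,0,0,0],[0,0,-0.9,0,0,0],[0,0,0,0,0,0.035]]' >/dev/null
python3 -m pendant '[[0,0,0,0,0,0.035],[0,0,0,0,0,0.035],[0,0,0,0,0,0.035],[0,0,0,0,0,0.035],[0,0,0,0,0,0.035]]' 1
python3 plan.py .5607 -.102 .1 48.9
python3 - <<'E'
from h import *
C=cam("top"); I,D=optics.snapshot("top"); rims(cloud(C,D),dict(oblong=(.55,.299)),zt=.043,zm=.06); cv2.imwrite("pics/top1.png",I)
E
```

```text
clock: 8.37
tool_pos: [0.5496, 0.3009, 0.0362]
eef_rot: [-0.027, 1.0, -0.001, 0.0]
contact_force: [-0.3, -0.0, 0.1]
opening: 0.749
finger_force: 0.0
clock: 9.2
tool_pos: [0.5497, 0.3012, 0.1096]
eef_rot: [0.301, 0.954, -0.0, 0.001]
contact_force: [-0.9, 1.0, 1.3]
opening: 1.001
finger_force: 0.0
t 9.2 pos [0.5497 0.3012 0.1096] th 55.0 tilt [ 0.001 -0.   ] open 1.001 F 0.0 
turn total 0.034 min rows 1 | shift total [-10.934 -11.863   0.382] min rows 12
oblong 45 hullc [563.3998 306.4049] rect [559.8 310.8] [16.9 58. ] 57.5 4fold ang -29.5 0.783
```

```bash
python3 -m pendant '[[0,0,0,0,0,0.034],[-0.91,-0.99,0,0,0,0],[-0.91,-0.99,0,0,0,0],[-0.91,-0.99,0,0,0,0],[-0.91,-0.99,0,0,0,0]]' >/dev/null
python3 -m pendant '[[-0.91,-0.99,0,0,0,0],[-0.91,-0.99,0,0,0,0],[-0.91,-0.99,0,0,0,0],[-0.91,-0.99,0,0,0,0],[-0.91,-0.99,0,0,0,0]]' >/dev/null
python3 -m pendant '[[-0.91,-0.99,0,0,0,0],[-0.91,-0.99,0,0,0,0],[-0.91,-0.99,0,0,0,0],[0,0,0,0,0,0],[0,0,0,0,0,0]]' >/dev/null
python3 plan.py .5607 -.102 .1 48.9
python3 - <<'E'
from h import *
C=cam("top"); I,D=optics.snapshot("top"); rims(cloud(C,D),dict(oblong=(.55,.299)),zt=.043,zm=.06)
C=cam("wrist"); I,D=optics.snapshot("wrist"); rims(cloud(C,D),dict(square=(.5607,-.1015)),zt=.03)
E
```

```text
t 10.5 pos [ 0.5622 -0.1053  0.1096] th 49.0 tilt [ 0.002 -0.002] open 1.0 F 0.0 
turn total 0.0007 min rows 1 | shift total [0.132 0.061 0.384] min rows 1
oblong 264 hullc [547.9988 300.7475] rect [547.8 300.5] [73.5 42. ] 0.9 4fold ang 23.4 0.053
square 2163 hullc [ 560.9805 -102.2149] rect [ 561.  -102.2] [52.2 52.7] 48.7 4fold ang 3.7 0.292
```

```bash
python3 -m pendant '[[0.13,0.06,0.7,0,0,0],[0,0,0.8,0,0,0],[0,0,0.8,0,0,0],[0,0,0.8,0,0,0],[0,0,0.64,0,0,0]]' 1 20 >/dev/null
python3 -m pendant '[[0,0,0,0,0,0],[0,0,0,0,0,0]]' >/dev/null; python3 plan.py .561 -.102 .016 48.9
python3 -m pendant '[[0,0,0,0,0,0],[0,0,0,0,0,0],[0,0,0,0,0,0],[0,0,0,0,0,0],[0,0,0,0,0,0]]' -1 25 >/dev/null
python3 -m pendant '[[0,0,0,0,0,0],[0,0,0,0,0,0],[0,0,0,0,0,0]]' 
python3 plan.py .561 -.102 .016 48.9
```

```text
t 11.18 pos [ 0.5608 -0.0968  0.0155] th 49.4 tilt [-0.  0.] open 1.0 F 0.0 
turn total 0.0029 min rows 1 | shift total [-0.144 -0.15  -0.019] min rows 1
clock: 11.85
tool_pos: [0.5611, -0.0993, 0.0162]
eef_rot: [0.349, 0.937, -0.0, 0.001]
contact_force: [-0.6, -0.0, 5.0]
opening: 0.583
finger_force: 25.0
t 11.85 pos [ 0.5611 -0.0993  0.0162] th 49.2 tilt [ 0.001 -0.001] open 0.583 F 25.0 
turn total 0.0017 min rows 1 | shift total [-0.069 -0.082  0.007] min rows 1
```

```bash
python3 -m pendant '[[0,0,-0.4,0,0,0],[0,0,-0.8,0,0,-0.03],[0,0,-0.9,0,0,-0.036],[0,0,-0.9,0,0,-0.036],[0,0,-0.5,0,0,-0.036]]' - 30 >/dev/null
python3 -m pendant '[[0,0,0,0,0,-0.036],[0,0,0,0,0,-0.036],[0,0,0,0,0,-0.035],[0,0,0,0,0,0]]' 
python3 plan.py .449 .189 .1 93.1
```

```text
clock: 12.6
tool_pos: [0.5608, -0.0992, 0.1037]
eef_rot: [-0.03, 1.0, -0.0, 0.001]
contact_force: [-0.0, 0.7, -1.1]
opening: 0.586
finger_force: 30.0
t 12.6 pos [ 0.5608 -0.0992  0.1037] th 93.4 tilt [ 0.001 -0.001] open 0.586 F 30.0 
turn total 0.0019 min rows 1 | shift total [ 3.84  11.753  0.147] min rows 12
```

```bash
python3 -m pendant '[[0.32,0.98,0,0,0,0],[0.32,0.98,0,0,0,0],[0.32,0.98,0,0,0,0],[0.32,0.98,0,0,0,0],[0.32,0.98,0,0,0,0]]' >/dev/null
python3 -m pendant '[[0.32,0.98,0,0,0,0],[0.32,0.98,0,0,0,0],[0.32,0.98,0,0,0,0],[0.32,0.98,0,0,0,0],[0.32,0.98,0,0,0,0]]' >/dev/null
python3 -m pendant '[[0.32,0.98,0,0,0,0],[0.32,0.97,0,0,0,0],[0,0,0.8,0,0,0],[0,0,0.7,0,0,0],[0,0,0,0,0,0]]' >/dev/null
python3 -m pendant '[[0,0,0,0,0,0],[0,0,0,0,0,0]]'
python3 plan.py .449 .189 .0275 93.1
```

```text
clock: 14.02
tool_pos: [0.4484, 0.1886, 0.066]
eef_rot: [-0.028, 1.0, -0.001, 0.001]
contact_force: [-0.2, -0.6, -0.3]
opening: 0.587
finger_force: 30.0
t 14.02 pos [0.4484 0.1886 0.066 ] th 93.2 tilt [ 0.002 -0.001] open 0.587 F 30.0 
turn total 0.0006 min rows 1 | shift total [-0.023  0.014  1.539] min rows 2
```

```bash
python3 -m pendant '[[0,0,0.5,0,0,0],[0,0,0.5,0,0,0],[0,0,0.5,0,0,0],[0,0,0,0,0,0],[0,0,0,0,0,0]]'
python3 plan.py .449 .189 .0265 93.1
```

```text
clock: 14.43
tool_pos: [0.4484, 0.1885, 0.0283]
eef_rot: [-0.028, 1.0, -0.001, 0.001]
contact_force: [-0.7, -0.3, -1.0]
opening: 0.59
finger_force: 30.0
t 14.43 pos [0.4484 0.1885 0.0283] th 93.2 tilt [ 0.001 -0.001] open 0.59 F 30.0 
turn total 0.0008 min rows 1 | shift total [-0.025  0.02   0.074] min rows 1
```

```bash
python3 -m pendant '[[0,0,0.06,0,0,0],[0,0,0,0,0,0],[0,0,0,0,0,0]]' | head -2
python3 -m pendant '[[0,0,0,0,0,0],[0,0,0,0,0,0],[0,0,0,0,0,0],[0,0,0,0,0,0]]' 0.6 | tail -2
python3 -m pendant '[[0,0,-0.3,0,0,0],[0,0,-0.8,0,0,0],[0,0,-0.9,0,0,0],[0,0,-0.9,0,0,0],[0,0,-0.3,0,0,0.037]]' >/dev/null
python3 -m pendant '[[0,0,0,0,0,0.037],[0,0,0,0,0,0.037],[0,0,0,0,0,0.037],[0,0,0,0,0,0.037],[0,0,0,0,0,0]]' 1 >/dev/null
python3 plan.py .6715 -.0916 .11 60
```

```text
clock: 14.68
tool_pos: [0.4485, 0.1887, 0.027]
opening: 0.802
finger_force: 0.0
t 15.85 pos [0.448  0.1888 0.1069] th 59.9 tilt [ 0.001 -0.001] open 0.997 F 0.0 
turn total -0.0008 min rows 1 | shift total [-13.352  -5.244  -0.124] min rows 14
```

```bash
python3 -m pendant '[[-0.95,-0.375,0,0,0,0],[-0.95,-0.375,0,0,0,0],[-0.95,-0.375,0,0,0,0],[-0.95,-0.375,0,0,0,0],[-0.95,-0.375,0,0,0,0]]' >/dev/null
python3 -m pendant '[[-0.95,-0.375,0,0,0,0],[-0.95,-0.375,0,0,0,0],[-0.95,-0.375,0,0,0,0],[-0.95,-0.375,0,0,0,0],[-0.95,-0.375,0,0,0,0]]' >/dev/null
python3 -m pendant '[[-0.95,-0.375,0,0,0,0],[-0.95,-0.375,0,0,0,0],[-0.95,-0.375,0,0,0,0],[-0.95,-0.375,0,0,0,0],[0,0,0,0,0,0]]' >/dev/null
python3 -m pendant '[[0,0,0,0,0,0],[0,0,0,0,0,0]]' >/dev/null
python3 - <<'E'
from h import *
C=cam("top"); I,D=optics.snapshot("top"); rims(cloud(C,D),dict(oblong=(.55,.299),square=(.4506,.1888)),zt=.043,zm=.06)
C=cam("wrist"); I,D=optics.snapshot("wrist"); rims(cloud(C,D),dict(quat=(.6715,-.0916)),zt=.03);cv2.imwrite("pics/w3.png",I)
E
python3 plan.py .6715 -.0916 .016 60
```

```text
oblong 261 hullc [547.9923 300.6893] rect [548.1 300.3] [73.2 42.3] 1.8 4fold ang 20.1 0.049
square 261 hullc [450.9462 189.4489] rect [450.9 189.6] [52.  52.8] 2.7 4fold ang -41.8 0.31
quat 1872 hullc [671.9176 -91.8613] rect [672.  -91.8] [50.6 51.1] 60.2 4fold ang 15.1 0.198
t 17.37 pos [ 0.6696 -0.0893  0.107 ] th 60.2 tilt [-0.  0.] open 1.002 F 0.0 
turn total 0.0011 min rows 1 | shift total [-0.111 -0.042  3.638] min rows 4
```

View pics/w3.png

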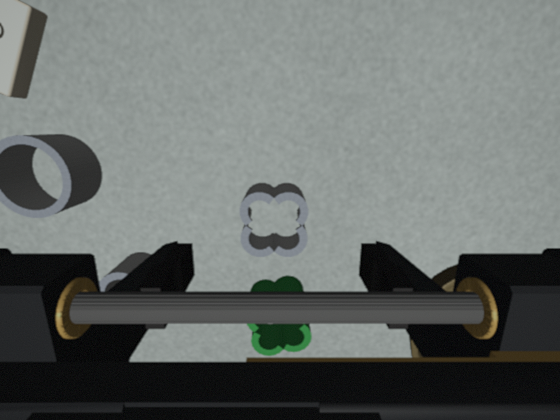

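The wrist view shows the grey quatrefoil at (275,222), notches facing the fingers. The green decoy at (280,315) and the small round are clear of them.

```bash
python3 -m pendant '[[-0.12,-0.03,0.6,0,0,0],[0,0,0.8,0,0,0],[0,0,0.8,0,0,0],[0,0,0.8,0,0,0],[0,0,0.64,0,0,0]]' 1 20 >/dev/null
python3 -m pendant '[[0,0,0,0,0,0],[0,0,0,0,0,0]]' >/dev/null; python3 plan.py .672 -.0918 .016 60
python3 -m pendant '[[0,0,0,0,0,0],[0,0,0,0,0,0],[0,0,0,0,0,0],[0,0,0,0,0,0],[0,0,0,0,0,0]]' -1 25 >/dev/null
python3 -m pendant '[[0,0,0,0,0,0],[0,0,0,0,0,0],[0,0,0,0,0,0]]' 
python3 plan.py .672 -.0918 .016 60
```

```text
t 17.95 pos [ 0.6719 -0.0928  0.0147] th 60.1 tilt [-0.001 -0.001] open 1.002 F 0.0 
turn total 0.0004 min rows 1 | shift total [ 0.016  0.037 -0.054] min rows 1
clock: 18.62
tool_pos: [0.673, -0.0934, 0.0163]
eef_rot: [0.259, 0.966, -0.0, 0.001]
contact_force: [-0.7, 0.0, 3.0]
opening: 0.561
finger_force: 24.5
t 18.62 pos [ 0.673  -0.0934  0.0163] th 60.0 tilt [ 0.002 -0.001] open 0.561 F 24.5 
turn total 0.0001 min rows 1 | shift total [0.068 0.037 0.013] min rows 1
```

```bash
python3 -m pendant '[[0,0,-0.4,0,0,0],[0,0,-0.8,0,0,0.0],[0,0,-0.9,0,0,0.033],[0,0,-0.9,0,0,0.033],[0,0,-0.6,0,0,0]]' - 30 >/dev/null
python3 -m pendant '[[0,0,0,0,0,0],[0,0,0,0,0,0]]'|tail -2
python3 plan.py .445 .2935 .1 48.1
```

```text
opening: 0.565
finger_force: 29.3
t 19.2 pos [ 0.6731 -0.0933  0.1067] th 48.2 tilt [ 0.003 -0.001] open 0.565 F 29.3 
turn total 0.0003 min rows 1 | shift total [17.123  5.421  0.269] min rows 18
```

```bash
python3 -m pendant '[[0.95,0.3,0,0,0,0],[0.95,0.3,0,0,0,0],[0.95,0.3,0,0,0,0],[0.95,0.3,0,0,0,0],[0.95,0.3,0,0,0,0]]' >/dev/null
python3 -m pendant '[[0.95,0.3,0,0,0,0],[0.95,0.3,0,0,0,0],[0.95,0.3,0,0,0,0],[0.95,0.3,0,0,0,0],[0.95,0.3,0,0,0,0]]' >/dev/null
python3 -m pendant '[[0.95,0.3,0,0,0,0],[0.95,0.3,0,0,0,0],[0.95,0.3,0,0,0,0],[0.95,0.3,0,0,0,0],[0.95,0.3,0,0,0,0]]' >/dev/null
python3 -m pendant '[[0.95,0.3,0,0,0,0],[0.95,0.3,0,0,0,0],[0.95,0.3,0,0,0,0],[0,0,0,0,0,0],[0,0,0,0,0,0]]' >/dev/null
python3 -m pendant '[[0,0,0,0,0,0],[0,0,0,0,0,0]]'|tail -2
python3 plan.py .445 .2935 .027 48.1
```

```text
opening: 0.562
finger_force: 29.4
t 21.03 pos [0.4449 0.2907 0.1046] th 48.0 tilt [ 0.001 -0.003] open 0.562 F 29.4 
turn total -0.0005 min rows 1 | shift total [0.073 0.084 3.105] min rows 4
```

```bash
python3 -m pendant '[[0.07,0.08,0.8,0,0,0],[0,0,0.8,0,0,0],[0,0,0.7,0,0,0],[0,0,0.5,0,0,0],[0,0,0.2,0,0,0]]' >/dev/null
python3 -m pendant '[[0,0,0,0,0,0],[0,0,0,0,0,0]]'|head -4
python3 plan.py .445 .2935 .027 48.1
```

```text
clock: 21.62
tool_pos: [0.445, 0.2945, 0.0303]
eef_rot: [0.358, 0.934, -0.0, 0.001]
contact_force: [0.3, 0.1, -1.1]
t 21.62 pos [0.445  0.2945 0.0303] th 48.1 tilt [ 0.001 -0.001] open 0.564 F 29.4 
turn total -0.0002 min rows 1 | shift total [-0.026 -0.029  0.134] min rows 1
```

Lower the last 3 mm, release, and go for the round (closing about 90°).

```bash
python3 -m pendant '[[0,0,0.13,0,0,0],[0,0,0,0,0,0],[0,0,0,0,0,0]]' | head -4
python3 -m pendant '[[0,0,0,0,0,0],[0,0,0,0,0,0],[0,0,0,0,0,0],[0,0,0,0,0,0]]' 0.6 | tail -2
python3 -m pendant '[[0,0,-0.3,0,0,0],[0,0,-0.8,0,0,0],[0,0,-0.9,0,0,0],[0,0,-0.9,0,0,0],[0,0,-0.3,0,0,-0.038]]' >/dev/null
python3 -m pendant '[[0,0,0,0,0,-0.038],[0,0,0,0,0,-0.038],[0,0,0,0,0,-0.038],[0,0,0,0,0,-0.038],[0,0,0,0,0,-0.038]]' 1 >/dev/null
python3 -m pendant '[[0,0,0,0,0,0],[0,0,0,0,0,0]]' >/dev/null
python3 plan.py .553 -.2262 .11 90
```

```text
clock: 21.87
tool_pos: [0.4448, 0.2953, 0.0274]
eef_rot: [0.357, 0.934, 0.0, 0.001]
contact_force: [-0.1, -0.5, 0.4]
opening: 0.799
finger_force: 0.0
t 23.2 pos [0.4445 0.2951 0.1073] th 89.0 tilt [ 0.001 -0.001] open 1.0 F 0.0 
turn total -0.0057 min rows 1 | shift total [ -4.339 -20.851  -0.107] min rows 21
```

```bash
python3 -m pendant '[[-0.22,-0.99,0,0,0,0],[-0.22,-0.99,0,0,0,0],[-0.22,-0.99,0,0,0,0],[-0.22,-0.99,0,0,0,0],[-0.22,-0.99,0,0,0,0]]' >/dev/null
python3 -m pendant '[[-0.22,-0.99,0,0,0,0],[-0.22,-0.99,0,0,0,0],[-0.22,-0.99,0,0,0,0],[-0.22,-0.99,0,0,0,0],[-0.22,-0.99,0,0,0,0]]' >/dev/null
python3 -m pendant '[[-0.22,-0.99,0,0,0,0],[-0.22,-0.99,0,0,0,0],[-0.22,-0.99,0,0,0,0],[-0.22,-0.99,0,0,0,0],[-0.22,-0.99,0,0,0,0]]' >/dev/null
python3 -m pendant '[[-0.22,-0.99,0,0,0,0],[-0.22,-0.99,0,0,0,0],[-0.22,-0.99,0,0,0,0],[-0.22,-0.99,0,0,0,0],[-0.22,-0.99,0,0,0,0]]' >/dev/null
python3 -m pendant '[[-0.2,-0.9,0,0,0,0],[0,0,0,0,0,0],[0,0,0,0,0,0],[0,0,0,0,0,0]]'|head -2
python3 - <<'E'
from h import *
C=cam("top"); I,D=optics.snapshot("top"); rims(cloud(C,D),dict(oblong=(.55,.299),square=(.4506,.1888),quat=(.445,.2935)),zt=.043,zm=.06)
C=cam("wrist"); I,D=optics.snapshot("wrist"); rims(cloud(C,D),dict(round=(.553,-.2262)),zt=.03)
E
python3 plan.py .553 -.2262 .016 90
```

```text
clock: 25.2
tool_pos: [0.5518, -0.2227, 0.1077]
oblong 259 hullc [548.0825 300.7631] rect [548.3 300.8] [74.3 42. ] 1.3 4fold ang 20.3 0.053
square 261 hullc [450.9421 189.2434] rect [451.  189.2] [51.9 53.1] 3.4 4fold ang -41.5 0.313
quat 242 hullc [443.9729 296.2822] rect [443.8 296.2] [51.  51.5] 48.6 4fold ang 3.3 0.229
round 1960 hullc [ 553.2983 -226.7702] rect [ 553.2 -226.8] [59.8 59.9] 53.1 4fold ang 29.8 0.002
t 25.3 pos [ 0.552  -0.222   0.1078] th 89.3 tilt [ 0.001 -0.   ] open 0.999 F 0.0 
turn total -0.0041 min rows 1 | shift total [-0.04  -0.17   3.673] min rows 4
```

```bash
python3 -m pendant '[[-0.04,-0.17,0.6,0,0,0],[0,0,0.8,0,0,0],[0,0,0.8,0,0,0],[0,0,0.8,0,0,0],[0,0,0.65,0,0,0]]' 1 20 >/dev/null
python3 -m pendant '[[0,0,0,0,0,0],[0,0,0,0,0,0]]' >/dev/null; python3 plan.py .5532 -.2265 .016 90
python3 -m pendant '[[0,0,0,0,0,0],[0,0,0,0,0,0],[0,0,0,0,0,0],[0,0,0,0,0,0],[0,0,0,0,0,0]]' -1 25 >/dev/null
python3 -m pendant '[[0,0,0,0,0,0],[0,0,0,0,0,0]]' |tail -2
python3 plan.py .5532 -.2265 .016 90
python3 -m pendant '[[0,0,-0.4,0,0,0],[0,0,-0.8,0,0,0],[0,0,-0.9,0,0,0],[0,0,-0.9,0,0,0],[0,0,-0.6,0,0,0]]' - 30 >/dev/null
python3 -m pendant '[[0,0,0,0,0,0],[0,0,0,0,0,0]]'|tail -2
python3 plan.py .5555 .1943 .1 89.5
```

```text
t 25.88 pos [ 0.5522 -0.2274  0.0152] th 89.2 tilt [-0.001 -0.   ] open 1.003 F 0.0 
turn total -0.0043 min rows 1 | shift total [-0.04   0.034 -0.033] min rows 1
opening: 0.664
finger_force: 25.0
t 26.47 pos [ 0.5534 -0.2284  0.0171] th 89.2 tilt [ 0.002 -0.001] open 0.664 F 25.0 
turn total -0.0047 min rows 1 | shift total [0.008 0.076 0.043] min rows 1
opening: 0.668
finger_force: 30.0
t 27.05 pos [ 0.5531 -0.2283  0.107 ] th 89.2 tilt [ 0.002 -0.002] open 0.668 F 30.0 
turn total -0.0019 min rows 1 | shift total [ 0.052 16.906  0.28 ] min rows 17
```

```bash
python3 -m pendant '[[0.01,0.95,0,0,0,0],[0.01,0.99,0,0,0,0],[0.01,0.99,0,0,0,0],[0.01,0.99,0,0,0,0],[0.01,0.99,0,0,0,0]]' >/dev/null
python3 -m pendant '[[0.01,0.99,0,0,0,0],[0.01,0.99,0,0,0,0],[0.01,0.99,0,0,0,0],[0.01,0.99,0,0,0,0],[0.01,0.99,0,0,0,0]]' >/dev/null
python3 -m pendant '[[0.01,0.99,0,0,0,0],[0.01,0.99,0,0,0,0],[0.01,0.99,0,0,0,0],[0.01,0.99,0,0,0,0],[0.01,0.99,0,0,0,0]]' >/dev/null
python3 -m pendant '[[0,0.99,0,0,0,0],[0,0.99,0,0,0,0],[0,0,0.7,0,0,0],[0,0,0.7,0,0,0],[0,0,0,0,0,0]]' >/dev/null
python3 -m pendant '[[0,0,0,0,0,0],[0,0,0,0,0,0]]'|tail -2
python3 plan.py .5555 .1943 .028 89.2
```

```text
opening: 0.661
finger_force: 30.0
t 28.88 pos [0.5551 0.1912 0.0707] th 89.1 tilt [ 0.    -0.002] open 0.661 F 30.0 
turn total -0.0003 min rows 1 | shift total [-0.015  0.125  1.709] min rows 2
```

```bash
python3 -m pendant '[[-0.01,0.11,0.7,0,0,0],[0,0,0.6,0,0,0],[0,0,0.3,0,0,0],[0,0,0.1,0,0,0],[0,0,0,0,0,0]]' >/dev/null
python3 -m pendant '[[0,0,0,0,0,0],[0,0,0,0,0,0]]'|head -4
python3 plan.py .5555 .1943 .0275 89.2
```

```text
clock: 29.47
tool_pos: [0.5562, 0.1945, 0.0293]
eef_rot: [0.007, 1.0, -0.0, 0.001]
contact_force: [-0.3, 0.3, -0.3]
t 29.47 pos [0.5562 0.1945 0.0293] th 89.2 tilt [ 0.002 -0.   ] open 0.667 F 30.0 
turn total -0.0002 min rows 1 | shift total [ 0.027 -0.007  0.073] min rows 1
```

Lower, release, then rise clear (z > 0.2) and back off towards the robot so the top camera has a view.

```bash
python3 -m pendant '[[0,0,0.05,0,0,0],[0,0,0,0,0,0],[0,0,0,0,0,0]]' | head -4
python3 -m pendant '[[0,0,0,0,0,0],[0,0,0,0,0,0],[0,0,0,0,0,0],[0,0,0,0,0,0]]' 0.7 | tail -2
python3 -m pendant '[[0,0,-0.3,0,0,0],[0,0,-0.8,0,0,0],[0,0,-0.9,0,0,0],[0,0,-0.9,0,0,0],[0,0,-0.9,0,0,0]]' >/dev/null
python3 -m pendant '[[0,-0.99,-0.5,0,0,0],[0,-0.99,-0.5,0,0,0],[0,-0.99,-0.5,0,0,0],[0,-0.99,-0.5,0,0,0],[0,-0.99,0,0,0,0]]' >/dev/null
python3 -m pendant '[[0,-0.99,0,0,0,0],[0,-0.99,0,0,0,0],[0,-0.99,0,0,0,0],[0,-0.9,0,0,0,0],[0,0,0,0,0,0]]'
python3 -m pendant '[[0,0,0,0,0,0],[0,0,0,0,0,0]]' >/dev/null
python3 - <<'E'
from h import *
B=dict(oblong=(.55,.299),square=(.4506,.1888),quat=(.445,.2935),round=(.5555,.1943))
for n in("top","scene"):
    C=cam(n); I,D=optics.snapshot(n); P=cloud(C,D); rims(P,B,zt=.043,zm=.06); cv2.imwrite(f"pics/{n}9.png",I)
    try: rims(P,dict(sround=(.662,-.2265),ssq=(.557,-.360)))
    except Exception as e: print(e)
E
```

```text
clock: 29.72
tool_pos: [0.5557, 0.1943, 0.0275]
eef_rot: [0.007, 1.0, -0.0, 0.001]
contact_force: [0.3, 0.6, -0.8]
opening: 0.848
finger_force: 0.0
clock: 31.3
tool_pos: [0.5516, -0.0328, 0.1724]
eef_rot: [0.011, 1.0, -0.003, -0.0]
contact_force: [0.1, -0.4, 0.8]
opening: 0.852
finger_force: 0.0
oblong 262 hullc [548.0249 300.6008] rect [548.  300.1] [74.5 42.7] 3.1 4fold ang 15.2 0.046
square 261 hullc [450.9212 189.5283] rect [451.  189.5] [52.3 52.8] 3.9 4fold ang -41.5 0.308
quat 237 hullc [444.1594 296.4576] rect [444.3 296.4] [51.8 50.7] 48.8 4fold ang 2.7 0.217
round 231 hullc [555.676  194.9903] rect [556.1 195.2] [59.8 57.6] 45.1 4fold ang 11.4 0.03
sround 4 hullc [ 679.8794 -232.9558] rect [ 679.9 -232.8] [7.1 1.3] 58.8 4fold ang -28.1 0.765
OpenCV(4.12.0) /io/opencv/modules/imgproc/src/convhull.cpp:143: error: (-215:Assertion failed) total >= 0 && (depth == CV_32F || depth == CV_32S) in function 'convexHull'

oblong 287 hullc [547.6641 301.6984] rect [547.5 301.8] [78.3 43. ] 4.5 4fold ang -10.0 0.125
square 267 hullc [450.3358 190.3192] rect [449.4 190.6] [59.5 53.1] 2.9 4fold ang -40.6 0.233
quat 241 hullc [444.1457 296.9727] rect [444.8 296.8] [51.  57.3] 48.1 4fold ang 2.7 0.188
round 288 hullc [555.2006 195.8367] rect [555.5 195.6] [58.9 61.3] 71.8 4fold ang 11.6 0.017
sround 204 hullc [ 661.9773 -225.8334] rect [ 662.2 -225.5] [40.2 38.4] 3.9 4fold ang -35.7 0.043
ssq 202 hullc [ 556.6233 -359.3185] rect [ 556.6 -359.6] [36.6 37.3] 79.8 4fold ang 33.7 0.303
```

View pics/scene9.png

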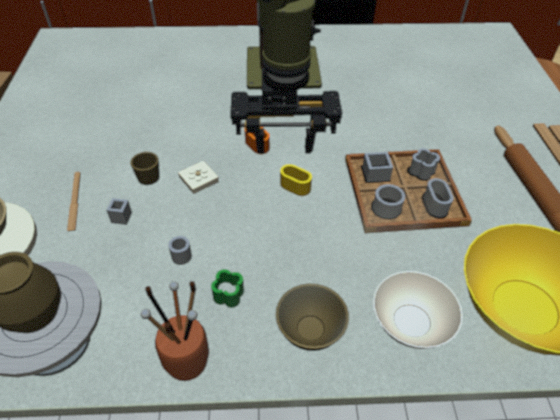

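The scene view shows all four cutters upright in their cells (about (378,165), (425,163), (388,201) and (438,198)). The small ones are unmoved at (180,250) and (119,211), and the gripper is empty and clear.

```bash
python3 -c "
from plant import r
print(r.finish_job())"
```

```text
the job is handed in; nothing more can be done
None
```

I handed the job in at about 31 s: all four full-size cutters stand upright on their own outlines, measured within about 4 mm and 2° of them. The small round and small square cutters did not move.

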